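# Lock the fence and hold an edging offcut for the saw

## Task

Take the steel lock pin from its little stand and put it fully down through the fence's tab into the hole of the bench board below, so that the fence cannot slide back, and let go of it. Then press the bevelled wooden offcut that lies on the board square against the locked fence and flat down on the board together, with a firm diagonal push of the fingers (at least 4 N each way, against the fence and against the board), and finish while still holding it pressed there as if for the saw. Do not knock over or shift the mug, tin, jar and shaker that stand around.

Things in the scene. Friction and masses are not known exactly. Their poses are not given: they have to be found in the camera images.
- board: Bench board of light wood, 210 mm (x) by 200 mm (y), 24 mm thick, fixed; origin under its centre at worktop height, x points from its open front edge to the fence at its back. Its waxed top, the bed, is 24 mm above the worktop. Aluminium guide bars (10 mm wide, top 38 mm above the worktop) stand on it beside the fence's tab, at y = +-32 mm, x 46 to 102 mm.
- fence_face (a point): Point in the middle of the foot of the fence's front face, at bed height; moves with the fence, board axes. Fence: darker wooden rail 190 mm long (y), 25 mm thick, top 65 mm above the worktop; front face looks to -x. Behind it an aluminium tab, 50 mm wide, 10 mm thick, top 35 mm above the worktop, with a 12.5 mm hole 55 mm behind the front face.
- fence_slide (a joint): How far the fence with its tab has slid back (along the board's +x), m, 0 to 0.025. A weak spring (1.6 to 2.1 N) keeps it at 0, where the tab's hole lies over the board's hole; unpinned, it yields to a push.
- hole (a point): Centre of the mouth of the 12.5 mm hole through the board, at bed height (11 mm under the top of the tab), board axes, z up; both holes have 2 mm chamfers.
- pin: Steel lock pin, upright, 66 mm tall: shaft 10 mm in diameter, 30 mm long, chamfered foot; then a collar 20 mm in diameter, 4 mm thick; then a round grip 16 mm in diameter, 32 mm tall. Origin at the foot of the shaft, z up to the grip. Starts in its stand, foot 6 mm above the worktop. Fully home its collar rests on the tab and its foot is 19 mm below the bed.
- pin_tip (a point): Foot of the pin's shaft (its lower end).
- stand: Wooden pin stand, block 60 x 60 x 36 mm, fixed, with a 13 mm hole through it in which the pin waits, its collar on the block's top; origin under its centre.
- strip: Smooth mid-brown wooden edging offcut (friction on the bed 0.2 to 0.3) before the fence, askew, 10 to 50 mm short of it: 150 mm long (y), 45 mm wide (x), 32 mm thick, 0.1 to 0.16 kg. Back face (x = +22.5 mm) faces the fence; the front upper edge has a 45 degree bevel from x = -22.5, z = 12 mm up to x = -2.5, z = 32 mm. Origin centred underneath, x towards the fence.
- mug: Bystander, loose: white spotted mug with a handle, 82 mm across, 91 mm high; origin under its centre.
- tin: Bystander, loose: low food tin, 75 mm across, 58 mm high; origin under its centre.
- spice: Bystander, loose: spice jar, 46 mm across, 106 mm high; origin under its centre.
- salt: Bystander, loose: salt shaker, 44 mm across, 90 mm high; origin under its centre.

How it is judged:
By the outcome, as a careful person would: the job done as asked, in the order asked, and still so for the second after the job is handed in, while the arm keeps its last pose, push and grip.
It also fails if it takes over 58 s, if anything falls off the work surface, if the arm or the gripper's body presses on something with over 40 N, if the wrist force passes 120 N, or if a joint passes its speed limit or range.

## Robot

A 7-joint arm with a two-finger parallel gripper is mounted at the origin on a cart in front of the work surface, level with it; the furniture and walls round the work are solid. World frame = base frame: x ahead of the robot, y to its left, z up, the work surface at z = 0. Lengths are in m, angles in rad, forces in N, time in s.
With the tool pointing down it reaches from about 0.4 to 0.85 m from the base axis. Payload 4.5 kg.
Tool frame: the origin (TCP) lies on the centre line of the jaws, within the pads' length; the fingertips stand r.tip_extent ahead of it and the grasp point (between the pads) is the TCP (r.tip_extent is the distance from the TCP to the fingertips, in m); z points along the fingers, y is the line along which they close (so a half turn about z gives the same grasp; the last joint's range is limited). The gripper opens to 88 mm and grips with 3 to 60 N. Pads are 18 mm wide; open, the fingers measure 123 mm over their backs; the gripper's body (75 mm by 187 mm) begins 45 mm behind the grasp point.
Start: joints at [1.236, 0.689, -0.195, 1.565, 0.157, 0.902, -0.215], TCP at [0.225, -0.583, 0.258] pointing down, gripper open.
Joint ranges: [-3.01, 3.01], [-0.46, 2.08], [-1.47, 1.51], [0.13, 2.56], [-1, 4.14], [0.04, 2.09], [-2.66, 2.66]. Speed limits (rad/s): [2.57, 2.57, 3.14, 3.14, 3.14, 3.14, 3.14].

## Interface

Orientations are given as a unit quaternion [x, y, z, w].
In Python, from plant import sensors, vision, finish_job, r gives the robot as it stands. The module is installed in compiled form; this text tells all that it offers.
- The arm moves only by the tool step_arm, never from a script. Its argument "steps" is a list of rows, each a list of 2 entries, a list of its own where there are three numbers: the shift along the tool's x, y, z in cm, then the turn, a rotation vector about the tool's x, y, z in degrees. A call has 1 to 12 rows; each row shifts and turns the commanded pose from where the row before left it, along the tool's axes as they then stand; what a row does not reach is not made up. A row lasts 1/8 s, in which the tool goes at most 62.5 mm and 10.7 degrees, less where a joint would pass 70% of its speed; a pose out of reach is approached as far as the arm can. A call with a gripper value outside its range is refused whole. "claw" is the opening, from -1 (shut) to 1 (fully open), set as the call begins (left out, the last holds). The fingers move at their own pace and stop on an object; "grip_force" is the grip in N (left out, the last holds). Time passes only in rows, so rows that do not move let the fingers close. It gives the time, the measured TCP pose, the force, the opening and the grip force at its end, in the units of the state.
- sensors.get_state(): the state, without advancing time (a new reading comes with each control period).
- vision.snapshot(name): name is "scene" or "top" or "wrist"; returns a dict with "img" (480x640x3 uint8, red, green, blue), "fx", "fy", "cx", "cy" (pixels), "k1" (the pictures are not rectified: a ray, as slopes to the right and down, at radius r is drawn at 1 + k1 r^2 times it, then the intrinsics apply), "position" and "rotation" of the camera in the world. Camera axes: x right, y down, z forward; pixel columns grow to the right and rows downward; lengths in m; the calibration is good to about 2 mm. A picture is of the moment at which its call begins. There is no depth.
- finish_job(): hands the job in; it is judged then, once.
The state is a dict: "clock": time; "q": joint angles; "qd": joint speeds; "joint_torque": joint torques, N m; "tool_pos": TCP position; "eef_rot": TCP orientation; "contact_force": force on the tool from outside, world axes, zero at the start; "moment": the same for the moment, N m; "opening": opening from 0.0 (shut) to 1.0 (fully open); "finger_force": force on a finger pad.
Only numpy, scipy, OpenCV 4.12 (cv2) and the standard library are available. Lean on these libraries where they do the work, as an engineer would, in place of code of your own. Each camera call takes 0.05 s, during which the arm holds its last target. There are 200 camera calls.

## Working session

There is one attempt and no reset: what is moved stays moved. The work goes in short steps, Python scripts to look and compute and a tool call to move; the robot and the scene stay as the last step left them, time stands still between calls to the robot, and variables do not carry over. Pictures are saved under pics/ and viewed, at most 10 in all, crops included, and the job is handed in when it is done.

Besides the shell and the picture viewer there is one more tool, called after "Request:" by a JSON object that holds its "api" and its "payload", one argument or row to a line. step_arm: Moves the arm, as the interface text tells. Its arguments: {"type":"object","properties":{"steps":{"type":"array"},"claw":{"type":"number"},"grip_force":{"type":"number"}},"required":["steps"]}

```bash
mkdir -p pics
python3 - <<'E'
from plant import sensors, vision, r
import cv2,pickle
s=sensors.get_state();print(s,r.tip_extent)
for n in("scene","top","wrist"):
    d=vision.snapshot(n);pickle.dump(d,open(f"pics/{n}0.pkl","wb"))
    cv2.imwrite(f"pics/{n}0.png",d["img"][...,::-1]);print(n,{k:v for k,v in d.items() if k!="img"})
E
```

```text
{'clock': 0.0, 'q': array([ 1.23579044,  0.69001474, -0.19452078,  1.56632295,  0.15726146,
        0.90248229, -0.21508633]), 'qd': array([-0.00074075, -0.00054062, -0.00037911, -0.00153635, -0.00118384,
       -0.00012319,  0.00029725]), 'joint_torque': array([-2.61261193e-04, -5.27549636e+01, -1.26668617e+00, -1.53425771e+01,
       -5.25380380e-02,  6.51829483e-03,  2.02504243e-04]), 'tool_pos': array([ 0.22507069, -0.58243683,  0.25689658]), 'eef_rot': array([ 9.83038442e-01,  1.83397316e-01, -2.14237289e-04, -8.94723851e-04]), 'contact_force': array([-1.00083338,  0.34336381, -0.05455064]), 'moment': array([0.00998175, 0.0168984 , 0.02888304]), 'finger_force': 0.0, 'opening': 1.000453003093964} 0.019
scene {'fx': 580.8248013554977, 'fy': 580.8248013554977, 'cx': 316.9499919618559, 'cy': 237.2949294684412, 'k1': 0.04517122489349669, 'position': array([-0.40035391,  0.72605146,  0.62115945]), 'rotation': array([-0.37179064,  0.75331507, -0.49286889,  0.22664593])}
top {'fx': 441.3054097928608, 'fy': 441.3054097928608, 'cx': 324.12998892062126, 'cy': 247.21225500943476, 'k1': -0.006793818800323284, 'position': array([ 0.44896574, -0.05545235,  1.07369068]), 'rotation': array([-0.70494289,  0.70737102, -0.04299255,  0.02886866])}
wrist {'fx': 422.42021050439126, 'fy': 422.42021050439126, 'cx': 321.8450368908716, 'cy': 240.10353409669017, 'k1': -0.10206465436490562, 'position': array([ 0.29567889, -0.5552799 ,  0.38269902]), 'rotation': array([ 0.81588785, -0.55917658, -0.08398069,  0.12081309])}
```

View pics/top0.png

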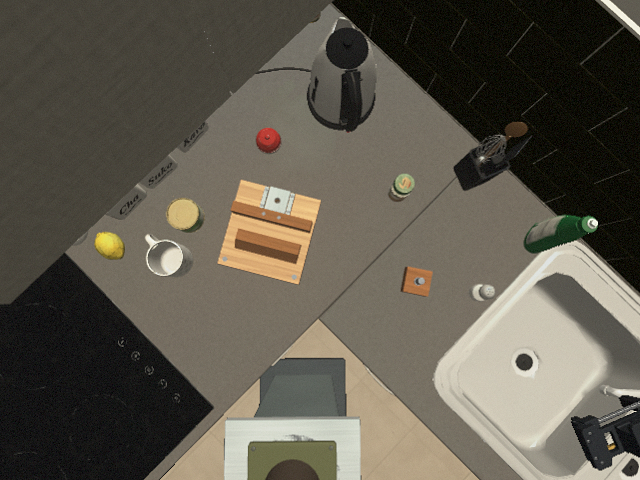

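View pics/scene0.png

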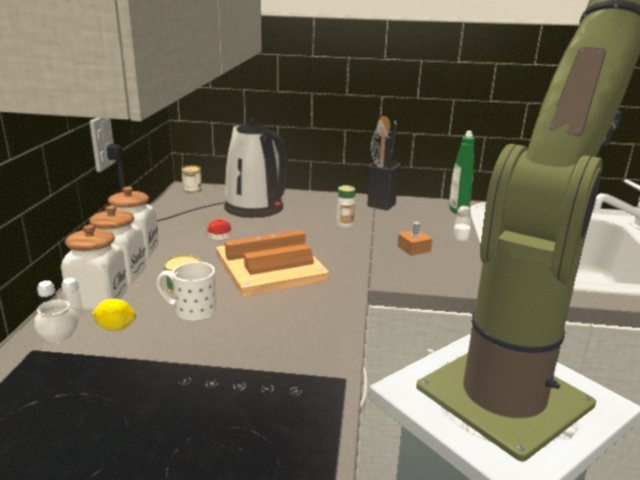

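The top view shows the board around (270,230), with its hole near (277,201) and the strip near (268,247). The pin stand is at (418,281), the spice jar at (402,186) and the salt shaker at (484,292). The mug and tin are left of the board. Next I'll enlarge the board and stand.

Run:
```python
import cv2,pickle,numpy as np
im=pickle.load(open("pics/top0.pkl","rb"))["img"][...,::-1]
a=cv2.resize(im[172:292,212:328],None,fx=5,fy=5,interpolation=cv2.INTER_CUBIC)
b=cv2.resize(im[262:302,400:436],None,fx=5,fy=5,interpolation=cv2.INTER_CUBIC)
o=np.zeros((600,770,3),np.uint8);o[:,:580]=a;o[:200,585:765]=b
cv2.imwrite("pics/c1.png",o)
```

```text
(no output)
```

View pics/c1.png

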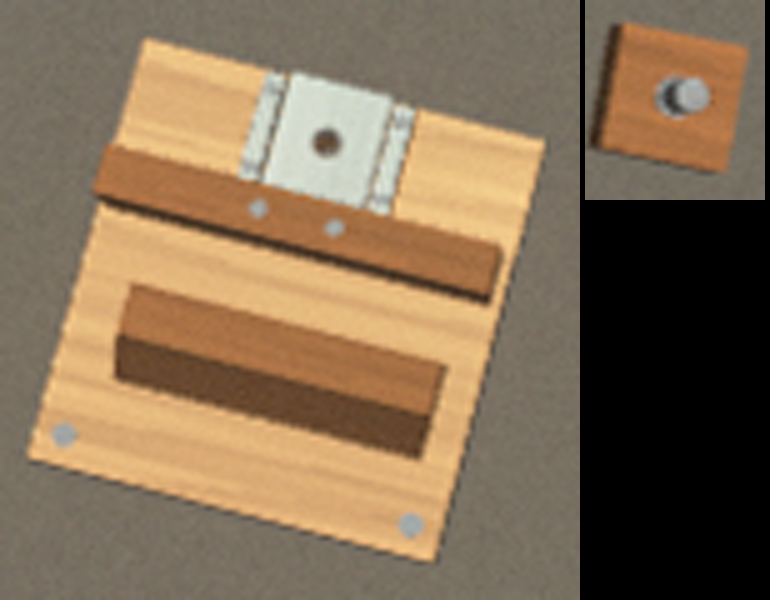

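The enlarged crop shows the board corners at crop (145,38), (545,140), (435,562) and (28,458), and the tab hole at (327,142). The strip's back upper edge runs from (132,284) to (446,366). In the inset, the grip top is at (693,96).

```bash
cat > h.py <<'E'
import numpy as np,cv2,pickle
from scipy.spatial.transform import Rotation as R
def ray(d,u,v):
    K=np.array([[d["fx"],0,d["cx"]],[0,d["fy"],d["cy"]],[0,0,1]])
    p=cv2.undistortPoints(np.array([[[u,v]]],float),K,np.array([d["k1"],0,0,0]))[0,0]
    return R.from_quat(d["rotation"]).apply([p[0],p[1],1])
def at(d,u,v,z):
    w=ray(d,u,v);return (d["position"]+w*(z-d["position"][2])/w[2])
def proj(d,P):
    c=R.from_quat(d["rotation"]).inv().apply(np.asarray(P,float)-d["position"])
    a=c[...,:2]/c[...,2:];rr=(a**2).sum(-1,keepdims=True);a=a*(1+d["k1"]*rr)
    return a*[d["fx"],d["fy"]]+[d["cx"],d["cy"]]
E
python3 - <<'E'
from h import *
np.set_printoptions(precision=4,suppress=True)
d=pickle.load(open("pics/top0.pkl","rb"))
c=lambda x,y,z,ox=212,oy=172:at(d,(x+.5)/5-.5+ox,(y+.5)/5-.5+oy,z)
B=np.array([c(145,38,.024),c(545,140,.024),c(435,562,.024),c(28,458,.024)])[:,:2]
print("board",B,B.mean(0));print([np.linalg.norm(B[i]-B[i-1]) for i in range(4)])
x=(B[0]+B[1]-B[2]-B[3]);print("yaw x",np.degrees(np.arctan2(x[1],x[0])))
y=(B[0]+B[3]-B[1]-B[2]);print("yaw y",np.degrees(np.arctan2(y[1],y[0]))-90)
print("hole tabtop",c(327,142,.035))
print("strip back",c(132,284,.056),c(446,366,.056),"bevel foot",c(116,378,.036),c(420,458,.036))
s=lambda x,y,z:c(x-585,y,z,400,262)
print("pin",s(693,96,.072));S=np.array([s(622,25,.036),s(748,47,.036),s(727,172,.036),s(603,148,.036)]);print("stand",S.mean(0),np.degrees(np.arctan2(*(S[0]-S[3])[1::-1])))
for n,u,v,z in(("spice",403,183,.106),("salt",487,290,.09),("mug",165,258,.091),("tin",184,214,.058)):print(n,at(d,u,v,z))
print(R.from_quat([.98304,.1834,0,0]).as_matrix())
E
```

```text
board [[ 0.7221  0.1249]
 [ 0.6718 -0.0687]
 [ 0.4686 -0.0158]
 [ 0.5185  0.1772]] [0.5952 0.0544]
[np.float64(0.2101522878348306), np.float64(0.19996737099629291), np.float64(0.20994405530358434), np.float64(0.19935946357741471)]
yaw x -14.497794802774989
yaw y -14.5364389857166
hole tabtop [0.6685 0.0356 0.035 ]
strip back [0.5971 0.1236 0.056 ] [ 0.5585 -0.022   0.056 ] bevel foot [0.5554 0.134  0.036 ] [ 0.5172 -0.0091  0.036 ]
pin [ 0.4738 -0.2963  0.072 ]
stand [ 0.4739 -0.2964  0.036 ] -10.123481226233308
spice [ 0.6923 -0.2529  0.106 ]
salt [ 0.4522 -0.4394  0.09  ]
mug [0.526 0.278 0.091]
tin [0.6308 0.2487 0.058 ]
[[ 0.9327  0.3606  0.    ]
 [ 0.3606 -0.9327  0.    ]
 [ 0.      0.     -1.    ]]
```

Request:
{"api": "step_arm", "payload": {
  "steps": [
    [[0, 0, 0], [0, 0, 8.9]],
    [[0, 0, 0], [0, 0, 8.9]],
    [[0, 0, 0], [0, 0, 8.9]],
    [[0, 0, 0], [0, 0, 8.9]],
    [[2.1, -4.25, 1.2], [0, 0, 0]],
    [[2.1, -4.25, 1.2], [0, 0, 0]],
    [[2.1, -4.25, 1.2], [0, 0, 0]],
    [[2.1, -4.25, 1.2], [0, 0, 0]],
    [[2.1, -4.25, 1.2], [0, 0, 0]],
    [[2.1, -4.25, 1.2], [0, 0, 0]],
    [[2.1, -4.25, 1.2], [0, 0, 0]],
    [[2.1, -4.25, 1.2], [0, 0, 0]]
  ],
  "claw": 0.2
}}

```text
clock: 1.65
tool_pos: [0.4739, -0.2945, 0.1612]
eef_rot: [0.992, -0.126, -0.0, 0.0]
contact_force: [1.2, 0.1, 0.4]
opening: 0.603
finger_force: 0.0
```

Request:
{"api": "step_arm", "payload": {
  "steps": [
    [[0, 0, 0], [0, 0, 0]],
    [[0, 0, 0], [0, 0, 0]]
  ]
}}

```text
clock: 1.9
tool_pos: [0.4724, -0.2962, 0.1616]
eef_rot: [0.992, -0.126, -0.0, 0.0]
contact_force: [-0.0, -0.6, 0.1]
opening: 0.602
finger_force: 0.0
```

```bash
cat >> h.py <<'E'
np.set_printoptions(precision=4,suppress=True)
def delta(target,yaw=None):
    from plant import sensors
    s=sensors.get_state();Rt=R.from_quat(s["eef_rot"])
    print("pos",s["tool_pos"],"tool xyz shift cm",Rt.inv().apply(np.asarray(target)-s["tool_pos"])*100)
    if yaw is not None:
        y=np.radians(yaw);W=np.array([[np.cos(y),np.sin(y),0],[np.sin(y),-np.cos(y),0],[0,0,-1]]).T
        print("turn deg",np.degrees((Rt.inv()*R.from_matrix(W)).as_rotvec()))
    print("F",s["contact_force"],"open",s["opening"],"ff",s["finger_force"],"t",s["clock"])
E
python3 - <<'E'
from h import *
from plant import vision
delta([.4738,-.2963,.062],-14.5)
d=vision.snapshot("wrist");pickle.dump(d,open("pics/w1.pkl","wb"));cv2.imwrite("pics/w1.png",d["img"][...,::-1])
print(proj(d,[[.4738,-.2963,.072]]))
E
```

```text
pos [ 0.4724 -0.2962  0.1616] tool xyz shift cm [ 0.1457 -0.0379  9.9611]
turn deg [0.0442 0.0443 0.016 ]
F [-0.0284 -0.637   0.062 ] open 0.6024209365850661 ff 0.0 t 1.9
[[321.9622 255.2987]]
```

View pics/w1.png

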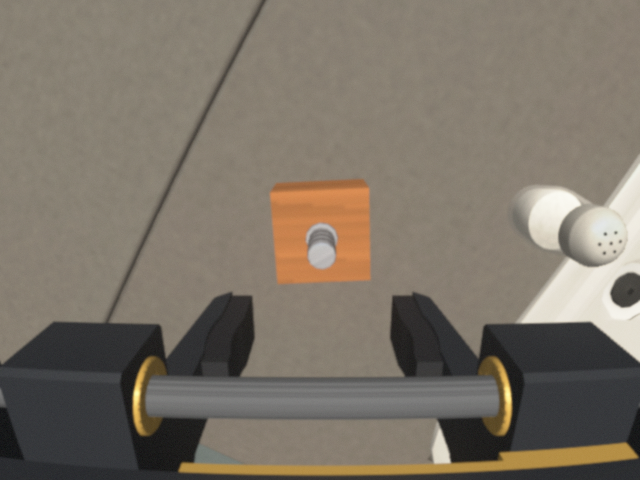

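The wrist view has the grip top centred at about (321,256), which agrees with the predicted (322,255). I'll descend and grip.

Request:
{"api": "step_arm", "payload": {
  "steps": [
    [[0.1, 0, 3.3], [0, 0, 0]],
    [[0, 0, 3.3], [0, 0, 0]],
    [[0, 0, 2.0], [0, 0, 0]],
    [[0, 0, 1.3], [0, 0, 0]],
    [[0, 0, 0], [0, 0, 0]],
    [[0, 0, 0], [0, 0, 0]]
  ]
}}

```text
clock: 2.7
tool_pos: [0.4742, -0.2967, 0.0635]
eef_rot: [0.992, -0.126, 0.001, 0.0]
contact_force: [0.6, -0.0, 0.2]
opening: 0.605
finger_force: 0.0
```

Request:
{"api": "step_arm", "payload": {
  "steps": [
    [[0, 0, 0], [0, 0, 0]],
    [[0, 0, 0], [0, 0, 0]],
    [[0, 0, 0], [0, 0, 0]],
    [[0, 0, 0], [0, 0, 0]],
    [[0, 0, 0], [0, 0, 0]],
    [[0, 0, 0], [0, 0, 0]]
  ],
  "claw": -1,
  "grip_force": 30
}}

```text
clock: 3.45
tool_pos: [0.474, -0.296, 0.0628]
eef_rot: [0.992, -0.126, 0.0, 0.0]
contact_force: [-0.1, 0.3, 1.8]
opening: 0.169
finger_force: 30.0
```

Request:
{"api": "step_arm", "payload": {
  "steps": [
    [[0, 0, -1.5], [0, 0, 0]],
    [[0, 0, -3], [0, 0, 0]],
    [[0, 0, -4], [0, 0, 0]],
    [[1.05, -3.7, 0], [0, 0, 0]],
    [[1.3, -4.7, 0], [0, 0, 0]],
    [[1.3, -4.7, 0], [0, 0, 0]],
    [[1.3, -4.7, 0], [0, 0, 0]],
    [[1.3, -4.7, 0], [0, 0, 0]],
    [[1.3, -4.7, 0], [0, 0, 0]],
    [[1.3, -4.7, 0], [0, 0, 0]],
    [[1.05, -3.7, 0], [0, 0, 0]],
    [[0.6, -1.4, 0], [0, 0, 0]]
  ]
}}

```text
clock: 4.95
tool_pos: [0.6686, 0.0395, 0.1483]
eef_rot: [0.992, -0.124, 0.0, -0.001]
contact_force: [-0.7, -0.3, -0.6]
opening: 0.173
finger_force: 30.0
```

Request:
{"api": "step_arm", "payload": {
  "steps": [
    [[0, 0, 0], [0, 0, 0]],
    [[0, 0, 0], [0, 0, 0]],
    [[0, 0, 0], [0, 0, 0]]
  ]
}}

```text
clock: 5.32
tool_pos: [0.6674, 0.0337, 0.1479]
eef_rot: [0.992, -0.127, -0.0, 0.001]
contact_force: [0.9, 0.3, -1.2]
opening: 0.17
finger_force: 30.0
```

Run:
```python
from h import *
from plant import vision
delta([.6685,.0356,.14],-14.5)
for n in("wrist","top"):
    d=vision.snapshot(n);pickle.dump(d,open(f"pics/{n}2.pkl","wb"))
    print(n,d["position"],proj(d,[[.6685,.0356,.035],[.6685,.0356,.08]]))
    if n=="wrist": cv2.imwrite("pics/w2.png",d["img"][...,::-1])
```

```text
pos [0.6674 0.0337 0.1479] tool xyz shift cm [ 0.0559 -0.2168  0.7869]
turn deg [ 0.0813  0.0202 -0.1331]
F [ 0.9103  0.2599 -1.1783] open 0.16967656017588875 ff 29.999660309404135 t 5.325
wrist [0.7406 0.0151 0.2736] [[318.6701 243.7828]
 [318.1034 271.3005]]
top [ 0.449  -0.0555  1.0737] [[276.9946 200.0018]
 [275.2934 195.9099]]
```

View pics/w2.png

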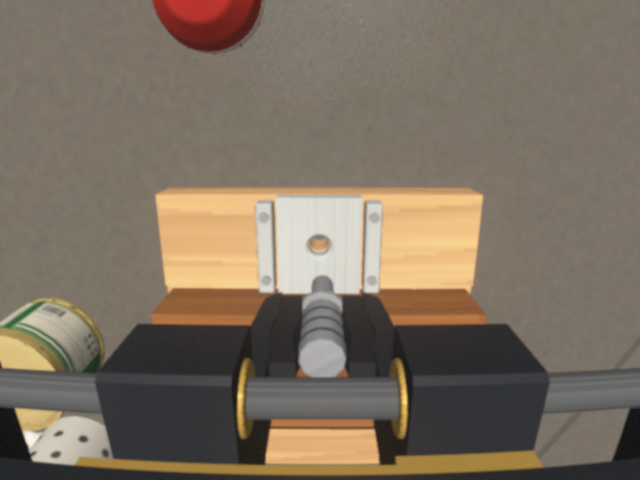

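Run:
```python
from h import *
d=pickle.load(open("pics/wrist2.pkl","rb"))
print(proj(d,[[.6674,.0337,.091],[.6674,.0337,.157]]))
c=d["img"][150:380,240:400,::-1]
cv2.imwrite("pics/w2c.png",cv2.resize(c,None,fx=2.6,fy=2.6,interpolation=cv2.INTER_CUBIC))
```

```text
[[322.473  281.0093]
 [322.9692 360.2615]]
```

View pics/w2c.png

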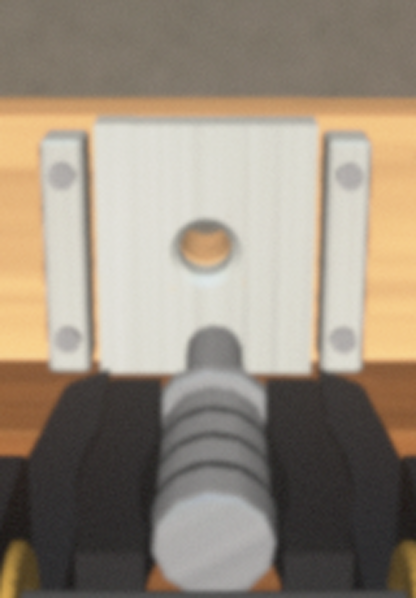

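The hole is at (318.8,243.8), exactly as predicted, and the pin hangs upright on the tool axis. I'll come down to just above the tab.

Request:
{"api": "step_arm", "payload": {
  "steps": [
    [[0.03, -0.1, 1.5], [0, 0, 0]],
    [[0.03, -0.1, 1.5], [0, 0, 0]],
    [[0, 0, 1.2], [0, 0, 0]],
    [[0, 0, 0.6], [0, 0, 0]],
    [[0, 0, 0], [0, 0, 0]],
    [[0, 0, 0], [0, 0, 0]],
    [[0, 0, 0], [0, 0, 0]]
  ]
}}

```text
clock: 6.3
tool_pos: [0.6695, 0.0378, 0.1003]
eef_rot: [0.992, -0.126, 0.001, -0.0]
contact_force: [0.0, -0.2, 0.1]
opening: 0.17
finger_force: 30.0
```

Run:
```python
from h import *
delta([.6687,.0356,.0618],-14.5)
```

```text
pos [0.6695 0.0378 0.1003] tool xyz shift cm [-0.03    0.2313  3.8506]
turn deg [-0.0141 -0.0624  0.0276]
F [ 0.026  -0.16    0.0837] open 0.16975798460247984 ff 29.99967997893691 t 6.3
```

Request:
{"api": "step_arm", "payload": {
  "steps": [
    [[-0.03, 0.2, 0], [0, 0, 0]],
    [[0, 0, 0], [0, 0, 0]],
    [[0, 0, 0], [0, 0, 0]],
    [[0, 0, 0], [0, 0, 0]],
    [[0, 0, 0], [0, 0, 0]]
  ]
}}

```text
clock: 6.92
tool_pos: [0.6683, 0.036, 0.0997]
eef_rot: [0.992, -0.126, 0.0, 0.0]
contact_force: [0.5, 0.1, 0.7]
opening: 0.168
finger_force: 30.0
```

Run:
```python
from h import *
delta([.6687,.0356,.0618],-14.5)
from plant import vision
d=vision.snapshot("wrist");pickle.dump(d,open("pics/w3.pkl","wb"))
print(proj(d,[[.6685,.0356,.035],[.6685,.0356,.0435]]))
cv2.imwrite("pics/w3c.png",cv2.resize(d["img"][150:380,240:400,::-1],None,fx=2.6,fy=2.6,interpolation=cv2.INTER_CUBIC))
```

```text
pos [0.6683 0.036  0.0997] tool xyz shift cm [0.0453 0.0309 3.791 ]
turn deg [ 0.0011 -0.0026  0.0345]
F [0.5407 0.0808 0.6902] open 0.16840069579933006 ff 29.999685008078814 t 6.925
[[323.4292 274.3182]
 [323.4872 281.058 ]]
```

View pics/w3c.png

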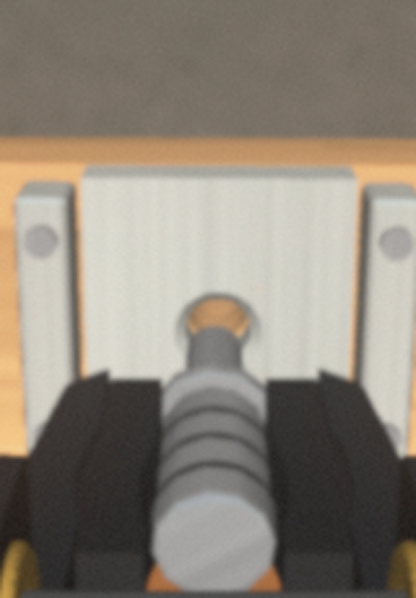

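The hole ring is centred near crop (220,328) and the shaft at crop x 214.5. The pin therefore needs about 0.7 mm in +y. I'll insert slowly and watch the force.

Request:
{"api": "step_arm", "payload": {
  "steps": [
    [[0.0, 0.07, 0.3], [0, 0, 0]],
    [[0, 0, 0.4], [0, 0, 0]],
    [[0, 0, 0.4], [0, 0, 0]],
    [[0, 0, 0.3], [0, 0, 0]],
    [[0, 0, 0.3], [0, 0, 0]],
    [[0, 0, 0], [0, 0, 0]]
  ]
}}

```text
clock: 7.72
tool_pos: [0.668, 0.0353, 0.0824]
eef_rot: [0.992, -0.126, -0.0, 0.0]
contact_force: [0.0, 0.4, -0.1]
opening: 0.169
finger_force: 30.0
```

Request:
{"api": "step_arm", "payload": {
  "steps": [
    [[0, 0, 0.3], [0, 0, 0]],
    [[0, 0, 0.3], [0, 0, 0]],
    [[0, 0, 0.3], [0, 0, 0]],
    [[0, 0, 0.3], [0, 0, 0]],
    [[0, 0, 0.3], [0, 0, 0]],
    [[0, 0, 0.3], [0, 0, 0]],
    [[0, 0, 0.2], [0, 0, 0]],
    [[0, 0, 0], [0, 0, 0]],
    [[0, 0, 0], [0, 0, 0]]
  ]
}}

```text
clock: 8.85
tool_pos: [0.6683, 0.0353, 0.0628]
eef_rot: [0.992, -0.126, 0.0, 0.0]
contact_force: [-0.5, 0.8, -0.8]
opening: 0.168
finger_force: 30.0
```

Request:
{"api": "step_arm", "payload": {
  "steps": [
    [[0, 0, 0.1], [0, 0, 0]],
    [[0, 0, 0.1], [0, 0, 0]],
    [[0, 0, 0], [0, 0, 0]],
    [[0, 0, 0], [0, 0, 0]]
  ]
}}

```text
clock: 9.35
tool_pos: [0.6685, 0.0352, 0.0618]
eef_rot: [0.992, -0.126, 0.0, -0.0]
contact_force: [-1.9, -0.6, 6.3]
opening: 0.173
finger_force: 30.0
```

The pin is home: TCP z is 0.0618 as expected, with 6 N pressing down. I'll release it and lift, then take a picture to check.

Request:
{"api": "step_arm", "payload": {
  "steps": [
    [[0, 0, -0.1], [0, 0, 0]],
    [[0, 0, 0], [0, 0, 0]],
    [[0, 0, 0], [0, 0, 0]],
    [[0, 0, 0], [0, 0, 0]]
  ],
  "claw": 0
}}

```text
clock: 9.85
tool_pos: [0.6681, 0.0353, 0.0616]
eef_rot: [0.992, -0.126, -0.0, 0.0]
contact_force: [0.0, 0.0, 0.3]
opening: 0.5
finger_force: 0.0
```

Request:
{"api": "step_arm", "payload": {
  "steps": [
    [[0, 0, -1.5], [0, 0, 0]],
    [[0, 0, -3], [0, 0, 0]],
    [[0, 0, -4], [0, 0, 0]],
    [[0, 0, -3.5], [0, 0, 0]],
    [[-3, 0.1, 0], [0, 0, 0]],
    [[-3.5, 0.2, 0], [0, 0, 0]],
    [[-3.5, 0.2, 0], [0, 0, 0]],
    [[-3.5, 0.2, 0], [0, 0, 0]],
    [[-3.5, 0.1, 0], [0, 0, 0]],
    [[0, 0, 0], [0, 0, 0]],
    [[0, 0, 0], [0, 0, 0]],
    [[0, 0, 0], [0, 0, 0]]
  ],
  "claw": 0.4
}}

```text
clock: 11.35
tool_pos: [0.503, 0.0698, 0.1821]
eef_rot: [0.992, -0.126, 0.001, -0.0]
contact_force: [0.1, 0.5, -0.2]
opening: 0.698
finger_force: 0.0
```

Run:
```python
from h import *
from plant import vision
delta([.501,.0708,.065],-14.5)
d=vision.snapshot("wrist");pickle.dump(d,open("pics/w4.pkl","wb"))
cv2.imwrite("pics/w4.png",d["img"][...,::-1])
print(proj(d,[[.6685,.0356,.071],[.5971,.1236,.056],[.5585,-.022,.056]]))
```

```text
pos [0.503  0.0698 0.1821] tool xyz shift cm [-0.2431 -0.0441 11.7078]
turn deg [-0.0302 -0.1192 -0.0037]
F [ 0.0908  0.4529 -0.1819] open 0.6983899118765169 ff 0.0 t 11.35
[[306.1769 -72.7711]
 [192.4043 110.7358]
 [451.6087 112.3139]]
```

View pics/w4.png

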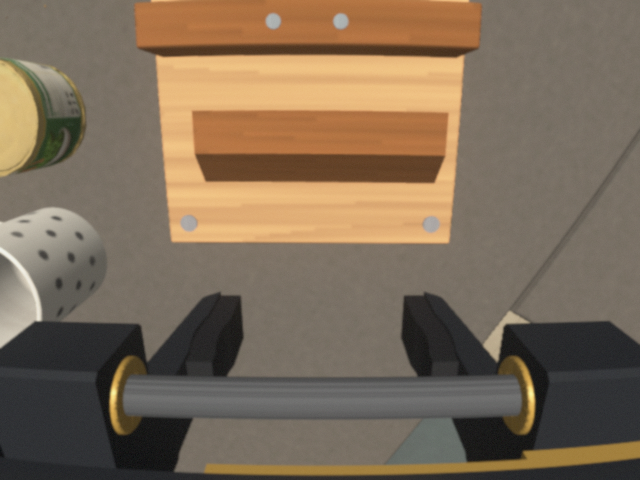

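The wrist view shows the strip square to the board, with its back edge from (192,111) to (448,112) as predicted. The way down in front of it is clear.

Request:
{"api": "step_arm", "payload": {
  "steps": [
    [[0, 0, 3], [0, 0, 0]],
    [[0, 0, 4], [0, 0, 0]],
    [[0, 0, 3.2], [0, 0, 0]],
    [[0, 0, 1.5], [0, 0, 0]],
    [[0.7, 0, 0], [0, 0, 0]],
    [[0.7, 0, 0], [0, 0, 0]],
    [[0.5, 0, 0], [0, 0, 0]],
    [[0.4, 0, 0], [0, 0, 0]],
    [[0, 0, 0], [0, 0, 0]],
    [[0, 0, 0], [0, 0, 0]]
  ]
}}

```text
clock: 12.65
tool_pos: [0.5236, 0.0643, 0.0648]
eef_rot: [0.992, -0.126, -0.0, -0.0]
contact_force: [1.9, -0.3, -0.2]
opening: 0.701
finger_force: 0.0
```

Run:
```python
from h import *
delta([.5352,.0619,.065],-14.5)
```

```text
pos [0.5236 0.0643 0.0648] tool xyz shift cm [ 1.1836 -0.0533 -0.0194]
turn deg [0.0015 0.013  0.0393]
F [ 1.8741 -0.3025 -0.1997] open 0.7011179623914479 ff 0.0 t 12.65
```

Request:
{"api": "step_arm", "payload": {
  "steps": [
    [[0.4, 0, 0], [0, 0, 0]],
    [[0.4, 0, 0], [0, 0, 0]],
    [[0.3, 0, 0], [0, 0, 0]],
    [[0.3, 0, 0], [0, 0, 0]],
    [[0.3, 0, 0], [0, 0, 0]],
    [[0.3, 0, 0], [0, 0, 0]],
    [[0.3, 0, 0], [0, 0, 0]],
    [[0.3, 0, 0], [0, 0, 0]]
  ]
}}

```text
clock: 13.65
tool_pos: [0.5492, 0.0577, 0.0647]
eef_rot: [0.992, -0.126, -0.0, 0.0]
contact_force: [-0.1, -0.6, 0.2]
opening: 0.695
finger_force: 0.2
```

Request:
{"api": "step_arm", "payload": {
  "steps": [
    [[0.3, 0, 0], [0, 0, 0]],
    [[0.3, 0, 0], [0, 0, 0]],
    [[0.3, 0, 0], [0, 0, 0]],
    [[0.3, 0, 0], [0, 0, 0]],
    [[0.3, 0, 0], [0, 0, 0]]
  ]
}}

```text
clock: 14.28
tool_pos: [0.5637, 0.0539, 0.0647]
eef_rot: [0.992, -0.126, 0.0, 0.0]
contact_force: [-0.5, -0.6, 0.0]
opening: 0.698
finger_force: 0.2
```

Request:
{"api": "step_arm", "payload": {
  "steps": [
    [[0.2, 0, 0], [0, 0, 0]],
    [[0.2, 0, 0], [0, 0, 0]],
    [[0.2, 0, 0], [0, 0, 0]],
    [[0.2, 0, 0], [0, 0, 0]],
    [[0, 0, 0], [0, 0, 0]]
  ]
}}

```text
clock: 14.9
tool_pos: [0.5702, 0.0522, 0.0645]
eef_rot: [0.992, -0.126, -0.001, 0.0]
contact_force: [-4.9, 2.0, 2.2]
opening: 0.7
finger_force: 2.3
```

Request:
{"api": "step_arm", "payload": {
  "steps": [
    [[0.05, 0, 0.1], [0, 0, 0]],
    [[0.05, 0, 0.1], [0, 0, 0]],
    [[0, 0, 0], [0, 0, 0]],
    [[0, 0, 0], [0, 0, 0]]
  ]
}}

```text
clock: 15.4
tool_pos: [0.5704, 0.0522, 0.0638]
eef_rot: [0.992, -0.126, -0.002, -0.0]
contact_force: [-9.1, 1.7, 14.7]
opening: 0.701
finger_force: 8.4
```

Run:
```python
from h import *
from plant import vision
delta([.5706,.0528,.065],-14.5)
d=vision.snapshot("top");pickle.dump(d,open("pics/t5.pkl","wb"))
w=vision.snapshot("wrist")["img"][60:360,80:560]
o=np.zeros((600,800,3),np.uint8)
o[:300,:480]=w; o[:300,485:785]=cv2.resize(d["img"][170:290,200:320],(300,300),interpolation=cv2.INTER_CUBIC)
s=vision.snapshot("scene")["img"][210:300,150:350];o[305:593,:640]=cv2.resize(s,(640,288),interpolation=cv2.INTER_CUBIC)
cv2.imwrite("pics/m5.png",o[...,::-1])
```

```text
pos [0.5704 0.0522 0.0638] tool xyz shift cm [ 0.0038 -0.0601 -0.118 ]
turn deg [0.0108 0.1932 0.0426]
F [-9.1351  1.6504 14.7464] open 0.7009518532550523 ff 8.432477982714772 t 15.4
```

View pics/m5.png

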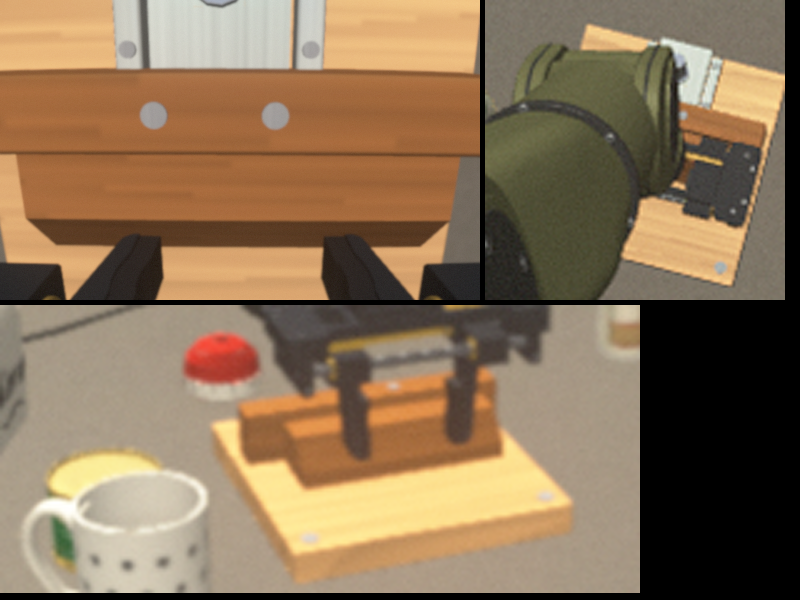

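The strip is flush with the fence, flat on the board, with both fingertips on its bevel, and the pin is still in the tab. Bed friction takes up part of the push, so I'll add some toward the fence.

Request:
{"api": "step_arm", "payload": {
  "steps": [
    [[0.07, 0, 0], [0, 0, 0]],
    [[0.07, 0, 0], [0, 0, 0]],
    [[0, 0, 0], [0, 0, 0]],
    [[0, 0, 0], [0, 0, 0]],
    [[0, 0, 0], [0, 0, 0]],
    [[0, 0, 0], [0, 0, 0]]
  ]
}}

```text
clock: 16.3
tool_pos: [0.5707, 0.0521, 0.0638]
eef_rot: [0.992, -0.126, -0.003, -0.0]
contact_force: [-10.8, 2.6, 16.9]
opening: 0.702
finger_force: 9.8
```

Request:
{"api": "step_arm", "payload": {
  "steps": [
    [[0.1, 0, -0.03], [0, 0, 0]],
    [[0.1, 0, -0.03], [0, 0, 0]],
    [[0, 0, 0], [0, 0, 0]],
    [[0, 0, 0], [0, 0, 0]],
    [[0, 0, 0], [0, 0, 0]],
    [[0, 0, 0], [0, 0, 0]],
    [[0, 0, 0], [0, 0, 0]],
    [[0, 0, 0], [0, 0, 0]]
  ]
}}

```text
clock: 17.3
tool_pos: [0.571, 0.0521, 0.0638]
eef_rot: [0.992, -0.126, -0.005, -0.0]
contact_force: [-12.6, 3.9, 15.4]
opening: 0.697
finger_force: 10.0
```

```bash
python3 -c "
from plant import sensors,finish_job
print(sensors.get_state()['contact_force']);print(finish_job())"
```

```text
[-12.55062528   3.85229907  15.41130407]
the job is handed in; nothing more can be done
None
```

I handed the job in at about 17 s: the pin is fully home and released, and the fingers are still pressing the strip with about 13 N toward the fence and 15 N down, no bystander was seen to move (spice jar and salt shaker not re-checked), and no verdict came back.

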